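# Show the coded plate to the bench magnifier

## Robot

A 6-joint arm with a two-finger parallel gripper is mounted at the origin on the work surface. World frame = base frame: x ahead of the robot, y to its left, z up, the work surface at z = 0. Lengths are in m, angles in rad, forces in N, time in s.
With the tool pointing down it reaches from about 0.35 to 0.875 m from the base axis. Payload 15.5 kg.
Tool frame: the origin (TCP) lies midway between the tips of the shut fingers; the grasp point (between the pads) lies 19 mm behind it (manip.grip_point_offset is the z of the grasp point in the tool frame, in m); z points along the fingers, x is the direction in which the jaws open and shut, and the axes are right-handed (so a half turn about z gives the same grasp; the last joint's range is limited). The gripper opens to 85 mm and grips with 20 to 120 N. Pads are 22 mm wide; open, the fingers measure 114 mm over their backs; the gripper's body (76 mm by 85 mm) begins 54 mm behind the grasp point. The pads swing forward as they close: fully open they stand 13 mm farther back than shut.
Start: joints at [-1.282, 0.494, 1.345, -0, 1.302, -0.096], TCP at [0.234, -0.58, 0.231] pointing down, gripper open.
Joint ranges: [-2.91, 2.91], [-0.82, 2.16], [0.22, 2.67], [-1.22, 4.37], [0.12, 2.79], [-3.08, 3.08]. Speed limits (rad/s): [1.89, 1.89, 2.57, 3.01, 3.01, 3.01].

## Interface

Orientations are given as [roll, pitch, yaw] about the fixed x, y, z axes, in that order (R = Rz(yaw) Ry(pitch) Rx(roll)).
In Python, from workcell import read_state, viewer, ticket, manip gives the robot as it stands.
- The arm moves only by the tool servo_tool, never from a script. Its argument "steps" is a list that holds one entry, the list of rows, each a list of 7 numbers: the opening, from 0 (shut) to 1 (fully open), then the shift along the tool's x, y, z in units of 60 mm (1.0 is 60 mm), then the turn, a rotation vector about the tool's x, y, z in units of 10 degrees (1.0 is 10 degrees). A call has 1 to 12 rows; each row shifts and turns the pose as measured when the row begins, along the tool's axes as they then stand; what a row does not reach is not made up. A row lasts 1/8 s, in which the tool goes at most 62.5 mm and 10.7 degrees, less where a joint would pass 70% of its speed; a pose out of reach is approached as far as the arm can. A call is refused whole if a number of a shift passes 1 or a number of a turn 1, either way. A call with a gripper value outside its range is refused whole. The fingers move at their own pace and stop on an object; "newtons" is the grip in N (left out, the last holds). Time passes only in rows, so rows that do not move let the fingers close. It gives the time, the measured TCP pose, the force and the opening at its end, in the units of the state.
- read_state(): the state, without advancing time (a new reading comes with each control period).
- viewer.read_camera(name): name is "scene" or "top" or "wrist"; returns the picture (400x640x3 uint8, blue, green, red); there is no depth.
- viewer.calibration(name): a dict with "fov_y" (degrees; the focal length in pixels is half the picture's height over the tangent of half this angle, whatever the lens; pixels are square), "cx", "cy" (the principal point, pixels), "R" (3x3) and "t" (3): a world point X has camera coordinates R X + t. Camera axes: x right, y down, z forward; pixel columns grow to the right and rows downward; lengths in m; the calibration is good to about 2 mm. A picture is of the moment at which its call begins: read the wrist's pose just before it. calibration takes no time and is no camera call; for the wrist camera it gives the pose at the moment of the call.
- ticket.hand_in(): hands the job in, once; it reports no verdict.
The state is a dict: "clock": time; "qpos": joint angles; "qvel": joint speeds; "tau": joint torques, N m; "tool_pos": TCP position; "tool_rot": TCP orientation; "ft_force": force on the tool from outside, world axes, zero at the start; "ft_torque": the same for the moment, N m; "gripper_width": finger opening in m.
Only numpy, scipy, OpenCV 4.12 (cv2) and the standard library are available. Lean on these libraries where they do the work, as an engineer would, in place of code of your own. Each camera call takes 0.05 s, during which the arm holds its last target. There are 200 camera calls.

## Task

One of the three filed steel plates in the slotted wooden block has a small notch in a top corner, which marks its frosted, coded end. Take that plate by its plain end, fingers clear of the frosted end, lift it out and hold it up under the bench magnifier's lens, code side up: the code squarely facing the lens, centred, about 14 cm in front of it. Finish while still holding it there, steady and touching nothing else; leave the other two plates, the magnifier and the tools around them as they are.

Things in the scene. Friction and masses are not known exactly. Their poses are not given: they have to be found in the camera images.
- plate_mid (a point): Centre of the plate to be shown: steel, 110 mm long (x), 10 thick (y), 50 high (z), about 0.4 kg, standing on its long edge in a slot of the block, centre 40 mm and top edge 65 mm above the bench. +x points to the frosted end, +y out of the coded face, +z to the upper long edge. Plain dark steel from x = -55 to +21 mm, blasted matt pale grey (frosted) from there to +55 mm.
- plate_code (a point): Centre of the dark square dot code (22 mm) on the frosted end of that plate, on its +y face only: 36 mm towards +x, 5 mm towards +y and 5 mm below plate_mid. Same axes; y points out of the coded face.
- blank_mid (a point): Centre of a bystander plate in the block: same dark steel and size (110 x 50 x 10 mm), plain, no notch and no frosted end. x along its length, z up.
- gauge_mid (a point): Centre of the third plate in the block, also a bystander: same dark steel and size, with a slot 32 mm wide and 18 mm deep in the middle of its top edge. x along its length, z up.
- rack_top (a point): Centre of the top face of the fixed slotted wooden block, 134 mm (its x) by 164 mm (its y), 35 mm high. Three slots run along its x, 55 mm apart (at y = -55, 0, +55 mm), 12 mm wide, 114 mm long, 20 mm deep; the plates stand in them and stick out 30 mm above the block.
- mag_head: The magnifier's head, origin at the lens centre: white ring, outer diameter 176 mm, 30 mm thick, 130 mm lens, on a gooseneck from a round foot (170 mm) on the far side of the bench. z is the lens axis, pointing up and away to the viewer's side, 50 degrees from vertical; the work is shown on the other side (-z), below and on the robot's side. y is level. Fixed in an episode.
- mag_focus (a point): The point 140 mm in front of the lens centre on the lens axis (towards -z of mag_head), about 200 mm above the bench, where the code is to be held. Same axes as mag_head: the code faces the lens when the plate's y axis points along z here.
- plate: The same plate as a whole, same axes, origin at the middle of its lower edge, 25 mm below plate_mid. Its notch, 14 x 14 mm and right through, is cut out of the +x, +z corner: to someone looking at the coded face it is at the upper left.
- rack: The slotted block as a whole, origin under its centre on the bench, axes as rack_top.
- file_mid (a point): Bystander: a flat file with a wooden handle, 305 mm long along x, 27 mm high, lying on the bench to the left of the block, under and before the magnifier head.
- square_mid (a point): Bystander: a small engineer's square, stock 75 mm, blade 100 mm, 16 mm high, lying on the bench on the left.
- caliper_mid (a point): Bystander: a digital caliper, 200 mm long along x, 12 mm high, lying on the bench beyond the block.
- vblock_mid (a point): Bystander: a steel V-block, 70 x 50 x 44 mm, beyond the block on the right.
- hammer_grip (a point): Bystander: a hammer, 260 mm long, lying on the bench on the left, near the robot; the point is on its handle.
- oiler: Bystander: a round oil can, 72 mm across, 95 mm high with a thin brass spout to 163 mm, standing left of the magnifier's foot; origin under its centre.
Not all that is in view belongs to the job. Leave any orange or pink look-alike of the plate alone.

How it is judged:
By the outcome, as a careful person would: the job done as asked, in the order asked, and still so for the second after the job is handed in, while the arm keeps its last pose, push and grip.
It also fails if it takes over 35 s, if anything falls off the work surface, if the arm or the gripper's body presses on something with over 40 N, if the wrist force passes 120 N, or if a joint passes its speed limit or range.

## Working session

There is one attempt and no reset: what is moved stays moved. The work goes in short steps, Python scripts to look and compute and a tool call to move; the robot and the scene stay as the last step left them, time stands still between calls to the robot, and variables do not carry over. Pictures are saved under pics/ and viewed, about 8 in all and at most 12, crops included, and the job is handed in when it is done.

Besides the shell and the picture viewer there is one more tool, called as name([rows], argument=value, ...), one row to a line, values as JSON. servo_tool: Moves the arm, as the interface text tells. Its arguments: {"type":"object","properties":{"steps":{"type":"array"},"newtons":{"type":"number"}},"required":["steps"]}

```bash
ls; mkdir -p pics; python3 - <<'E'
from workcell import read_state, viewer, manip
import cv2
print(read_state()); print(manip.grip_point_offset)
for n in("scene","top","wrist"):
    c=viewer.calibration(n); im=viewer.read_camera(n); cv2.imwrite(f"pics/{n}0.png",im); print(n,c)
E
```

```text
pics
{'clock': 0.0, 'qpos': array([-1.28251658e+00,  4.94210801e-01,  1.34615577e+00, -2.63338618e-07,
        1.30250880e+00, -9.55059300e-02]), 'qvel': array([-1.18967081e-03, -4.84427926e-04, -1.64691613e-03,  8.61499324e-05,
        8.11936296e-07,  1.30727985e-05]), 'tau': array([ 2.86190218e-03, -8.82163882e+01, -3.83860266e+01, -6.75919455e-05,
        1.02985729e-02, -1.27362746e-04]), 'tool_pos': array([ 0.23391266, -0.5791707 ,  0.23067474]), 'tool_rot': array([-3.14147059e+00,  1.27689011e-03, -1.18701050e+00]), 'ft_force': array([ 0.08032467, -0.21284053,  0.35606751]), 'ft_torque': array([ 0.02943429,  0.01679133, -0.00742302]), 'gripper_width': 0.0856334042694512}
-0.0187
scene {'fov_y': 52.01426688590519, 'cx': 317.2813700472998, 'cy': 203.94881140946515, 'R': array([[ 0.50963985,  0.86025036, -0.01537992],
       [ 0.5203099 , -0.32238627, -0.79078739],
       [-0.68523342,  0.39501444, -0.61189767]]), 't': array([-0.29113238, -0.13550634,  1.72183505])}
top {'fov_y': 42.004858087061, 'cx': 321.30041854009687, 'cy': 199.2259656775417, 'R': array([[ 0.00744769, -0.99985002,  0.01563567],
       [-0.98964282, -0.00961148, -0.14322955],
       [ 0.14335835, -0.014407  , -0.98956598]]), 't': array([0.00305916, 0.56879009, 1.66765181])}
wrist {'fov_y': 59.76004889846699, 'cx': 323.3929448478448, 'cy': 197.8485116789236, 'R': array([[ 0.37429766, -0.92730746, -0.00146368],
       [-0.88346292, -0.35707902,  0.30329497],
       [-0.28177034, -0.11222949, -0.9528956 ]]), 't': array([-0.62405361, -0.04022998,  0.37990987])}
```

View pics/top0.png

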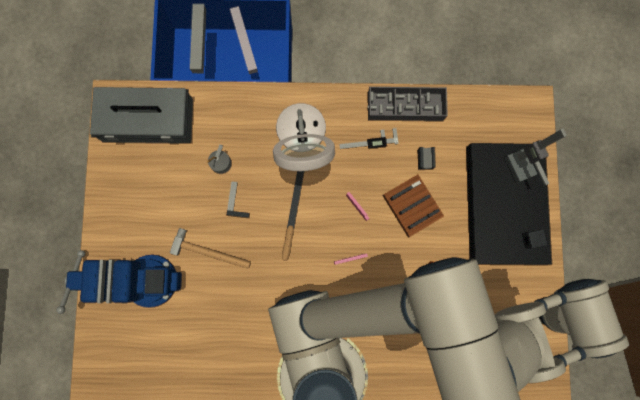

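View pics/scene0.png

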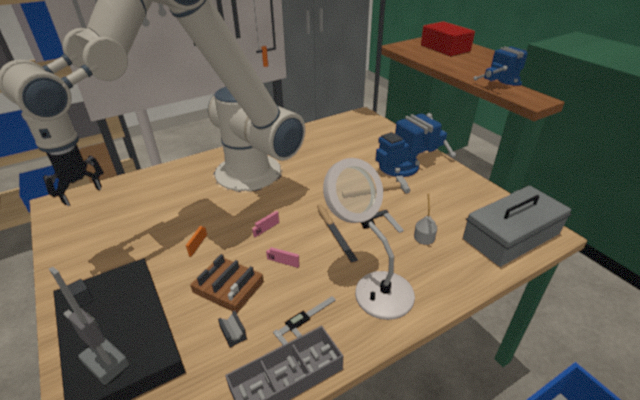

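The top view shows the block at about (413,206), with the frosted plate in its farthest slot (light end near (416,184)). The magnifier head is at (304,152). I'll enlarge both.

```bash
python3 - <<'E'
import cv2, numpy as np
t=cv2.imread("pics/top0.png"); s=cv2.imread("pics/scene0.png")
a=cv2.resize(t[170:245,375:450],(400,400),interpolation=cv2.INTER_CUBIC)
b=cv2.resize(s[245:320,185:270],(400,353),interpolation=cv2.INTER_CUBIC); b=cv2.copyMakeBorder(b,0,47,0,0,0)
c=cv2.resize(t[125:180,265:345],(400,275),interpolation=cv2.INTER_CUBIC)
d=cv2.resize(s[150:232,312:394],(275,275),interpolation=cv2.INTER_CUBIC);d=cv2.copyMakeBorder(d,0,0,0,125,0)
m=np.vstack([np.hstack([a,b]),np.hstack([c,d])]);m=cv2.resize(m,None,fx=.88,fy=.88); cv2.imwrite("pics/crop.png",m);print(m.shape)
E
```

```text
(594, 704, 3)
```

View pics/crop.png

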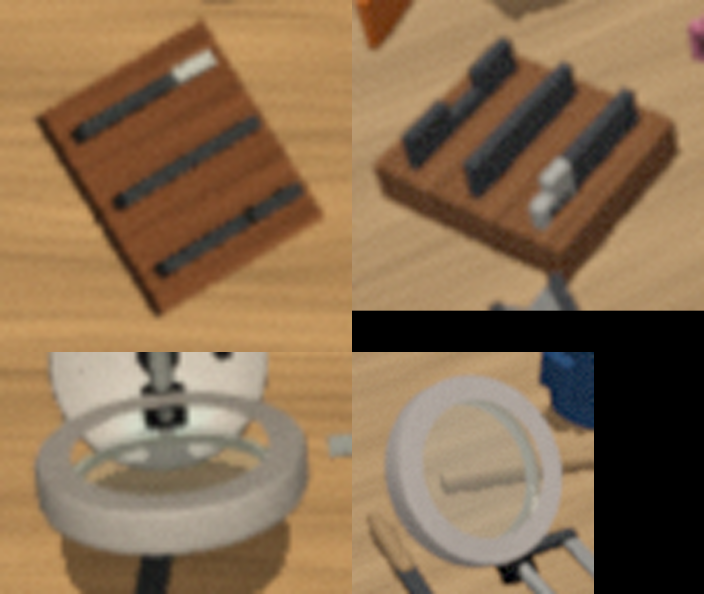

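The crops show three things:
- The frosted, notched end is at crop (195,65) in the top view. The notch is at the outer end, on the side facing the scene camera, so plate +x points right and away from the robot.
- The blank is in the middle slot and the gauge is nearest the robot.
- The ring outline is clear in both views.

Next I'll fit the block and the magnifier head.

```bash
cat > h.py <<'E'
import numpy as np, cv2
from scipy.spatial.transform import Rotation as Ro
from scipy.optimize import least_squares
def f(c): return 200/np.tan(np.radians(c["fov_y"]/2))
def proj(c,X):
    p=np.atleast_2d(X)@np.array(c["R"]).T+c["t"]; return p[:,:2]/p[:,2:]*f(c)+[c["cx"],c["cy"]]
def ray(c,uv,z):
    d=np.c_[(np.atleast_2d(uv)-[c["cx"],c["cy"]])/f(c),np.ones(len(np.atleast_2d(uv)))]@np.array(c["R"])
    C=-np.array(c["R"]).T@c["t"]; return C+d*((z-C[2])/d[:,2])[:,None]
E
python3 - <<'E'
from h import *
from workcell import viewer
T=viewer.calibration("top");S=viewer.calibration("scene")
a=np.array([(75,133),(215,58),(118,203),(258,122),(160,270),(300,187)])/4.693+[375,170]
P=ray(T,a,.065);print("plates",P.round(3).tolist());print("len",[np.linalg.norm(P[i]-P[i+1]) for i in(0,2,4)])
c=np.array([(38,120),(203,22),(323,213)])/4.693+[375,170];C=ray(T,c,.035);print("corners",C.round(3).tolist(),np.linalg.norm(C[0]-C[1]),np.linalg.norm(C[2]-C[1]))
t=(np.array([(37,467),(307,455),(160,555),(170,392),(80,412),(262,405)])-[0,352])/4.4+[265,125]
s=(np.array([(386,465),(455,376),(561,480),(480,566),(405,405),(530,410),(545,535),(415,530)])-[352,352])/2.951+[312,150]
th=np.linspace(0,2*np.pi,120)
def axes(yaw,tilt): 
    z=np.array([np.sin(tilt)*np.cos(yaw),np.sin(tilt)*np.sin(yaw),np.cos(tilt)]);y=np.array([-np.sin(yaw),np.cos(yaw),0]);return np.cross(y,z),y,z
def res(p):
    x,y,z=axes(p[3],p[4]);o=p[:3]
    X=np.vstack([o+.088*(np.cos(th)[:,None]*x+np.sin(th)[:,None]*y)+k*z for k in(-.015,.015)])
    r=[]
    for cal,pts in((T,t),(S,s)):
        h=cv2.convexHull(proj(cal,X).astype(np.float32))
        r+=[cv2.pointPolygonTest(h,tuple(map(float,q)),True) for q in pts]
    return np.array(r+[(p[4]-np.radians(50))*100])
for y0 in(0,.5,-.5):
    o=least_squares(res,[.7,.05,.29,y0,np.radians(50)],diff_step=1e-4)
    p=o.x;print(p.round(4),o.cost,"focus",(p[:3]-.14*axes(p[3],p[4])[2]).round(4))
print(res(p).round(2))
E
```

```text
plates [[0.57, -0.218, 0.065], [0.624, -0.316, 0.065], [0.522, -0.247, 0.065], [0.579, -0.344, 0.065], [0.476, -0.275, 0.065], [0.534, -0.373, 0.065]]
len [np.float64(0.11171508482018461), np.float64(0.11343908228622984), np.float64(0.1137612074380252)]
corners [[0.584, -0.196, 0.035], [0.655, -0.314, 0.035], [0.52, -0.396, 0.035]] 0.1376904042679267 0.1580806158928331
[0.6671 0.0638 0.2889 0.2232 0.8743] 7.973130374975528 focus [0.5624 0.04   0.1991]
[0.6671 0.0638 0.2889 0.2239 0.8744] 7.972907483768213 focus [0.5624 0.04   0.1991]
[0.6671 0.0638 0.2889 0.2237 0.8744] 7.972908755514209 focus [0.5624 0.04   0.1991]
[ 1.5  -0.69  1.07  0.14 -1.37  1.96  0.04  0.19 -0.25  0.43  0.16  1.59
  0.08  1.86  0.17]
```

The block checks out: 112–114 mm plates at about 55 mm pitch, and a focus height of 0.199 m. The magnifier yaw of about 0.22 rad is rough. I'll plan a move to above the plain end.

```bash
cat >> h.py <<'E'
def plan(pos,R,n,g,start=None):
    from workcell import read_state
    s=read_state(); p=np.array(s["tool_pos"]);Rc=Ro.from_euler("xyz",s["tool_rot"])
    if start: p,Rc=start
    p0=p.copy(); tot=(Rc.inv()*R).as_rotvec()
    R0=Rc; rows=[]
    for k in range(1,n+1):
        tp=p0+(pos-p0)*k/n; tr=R0*Ro.from_rotvec(tot*k/n)
        d=np.round(Rc.inv().apply(tp-p)/.06,2); r=np.round(np.degrees((Rc.inv()*tr).as_rotvec())/10,2)
        rows.append([g,*d.tolist(),*r.tolist()])
        p=p+Rc.apply(d*.06); Rc=Rc*Ro.from_rotvec(np.radians(r*10))
    for r in rows: print(str(r)+",")
    return p,Rc
E
python3 - <<'E'
from h import *
plan(np.array([.584,-.244,.2]),Ro.from_euler("xyz",[np.pi,0,.513]),11,.45)
E
```

```text
[0.45, -0.27, -0.68, 0.05, -0.0, 0.0, -0.89],
[0.45, -0.17, -0.72, 0.04, -0.0, 0.0, -0.88],
[0.45, -0.05, -0.73, 0.05, -0.0, 0.0, -0.89],
[0.45, 0.06, -0.73, 0.05, -0.0, 0.0, -0.88],
[0.45, 0.18, -0.71, 0.05, -0.0, 0.0, -0.89],
[0.45, 0.28, -0.68, 0.04, -0.0, 0.0, -0.88],
[0.45, 0.38, -0.63, 0.05, -0.0, 0.0, -0.89],
[0.45, 0.48, -0.56, 0.05, -0.0, 0.0, -0.88],
[0.45, 0.55, -0.48, 0.04, -0.0, 0.0, -0.89],
[0.45, 0.62, -0.39, 0.05, -0.0, -0.0, -0.88],
[0.45, 0.68, -0.29, 0.05, -0.01, -0.0, -0.89],
```

servo_tool([
  [[0.45,-0.27,-0.68,0.05,0,0,-0.89],[0.45,-0.17,-0.72,0.04,0,0,-0.88],[0.45,-0.05,-0.73,0.05,0,0,-0.89],[0.45,0.06,-0.73,0.05,0,0,-0.88],[0.45,0.18,-0.71,0.05,0,0,-0.89],[0.45,0.28,-0.68,0.04,0,0,-0.88],[0.45,0.38,-0.63,0.05,0,0,-0.89],[0.45,0.48,-0.56,0.05,0,0,-0.88],[0.45,0.55,-0.48,0.04,0,0,-0.89],[0.45,0.62,-0.39,0.05,0,0,-0.88],[0.45,0.68,-0.29,0.05,0,0,-0.89],[0.45,0,0,0,0,0,0]],
])

```text
clock: 1.65
tool_pos: [0.5859, -0.2249, 0.1963]
tool_rot: [-3.138, 0.001, 0.568]
ft_force: [-0.6, 1.0, 0.3]
gripper_width: 0.0385
```

```bash
python3 - <<'E'
from h import *
from workcell import viewer,read_state
import pickle
s=read_state();c=viewer.calibration("wrist");im=viewer.read_camera("wrist")
print(s["tool_pos"],s["tool_rot"],s["gripper_width"],s["qpos"],s["clock"])
pickle.dump((c,im),open("w1.pkl","wb"));cv2.imwrite("pics/w1.png",im)
E
```

```text
[ 0.58594178 -0.22488087  0.19628124] [-3.13785181e+00  5.97641922e-04  5.68154221e-01] 0.03854963897580228 [-0.46232186  0.53213572  1.37852346  0.00149563  1.2344492  -1.03097107] 1.65
```

View pics/w1.png

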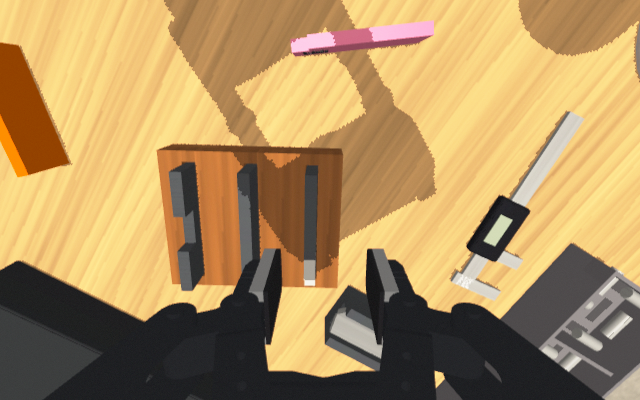

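The wrist view looks back along the plate, with its plain end at about (312,166), the frosted boundary at about (310,260) and the notch end at about (310,285). The gripper is off by about 2 cm. I'll back-project these points and plan the correction.

```bash
python3 - <<'E'
from h import *
import pickle
c,im=pickle.load(open("w1.pkl","rb"))
g=im[150:300,280:350].astype(int)
for v in (175,190,205,220,235,250,255,258,261,264,270,276,280,284,288): print(v,[int(x) for x in im[v,298:326].mean(1)])
print([ [int(x) for x in im[v,308:314].mean()[None]] for v in range(158,175)])
E
```

```text
175 [78, 81, 81, 81, 80, 83, 80, 63, 59, 62, 61, 59, 57, 59, 57, 57, 58, 58, 57, 56, 83, 81, 81, 81, 81, 82, 82, 80]
190 [79, 78, 81, 81, 82, 80, 76, 62, 64, 65, 63, 64, 65, 65, 63, 63, 64, 63, 61, 57, 80, 82, 82, 81, 81, 80, 82, 78]
205 [79, 79, 81, 81, 81, 81, 78, 66, 66, 65, 68, 67, 64, 65, 65, 64, 66, 65, 62, 71, 81, 81, 83, 83, 82, 80, 79, 81]
220 [78, 81, 80, 79, 81, 83, 72, 66, 65, 67, 65, 65, 68, 64, 66, 66, 66, 65, 55, 76, 82, 83, 84, 84, 83, 81, 81, 82]
235 [78, 79, 80, 79, 82, 81, 71, 65, 65, 66, 68, 65, 65, 65, 66, 64, 65, 67, 59, 83, 83, 84, 84, 84, 82, 79, 80, 81]
250 [78, 79, 81, 82, 81, 79, 69, 66, 66, 66, 66, 66, 67, 66, 66, 65, 65, 61, 60, 85, 85, 87, 83, 85, 81, 80, 81, 80]
255 [77, 81, 81, 81, 81, 81, 63, 66, 64, 64, 65, 66, 65, 64, 66, 64, 65, 71, 65, 85, 86, 85, 85, 84, 82, 80, 80, 79]
258 [78, 78, 81, 80, 82, 80, 65, 65, 66, 64, 67, 65, 64, 64, 65, 65, 66, 70, 61, 86, 83, 85, 86, 84, 81, 80, 79, 79]
261 [122, 111, 111, 81, 86, 123, 163, 164, 162, 161, 162, 164, 163, 162, 163, 163, 157, 115, 61, 86, 86, 84, 85, 85, 82, 79, 80, 76]
264 [125, 125, 127, 128, 128, 1
[... 224 characters left out ...]
127, 120, 115, 115]
276 [123, 125, 126, 128, 128, 141, 164, 163, 163, 162, 163, 163, 163, 163, 163, 163, 157, 94, 98, 137, 138, 136, 134, 131, 127, 120, 115, 116]
280 [122, 125, 127, 127, 129, 150, 210, 228, 228, 228, 227, 227, 227, 228, 227, 228, 223, 148, 129, 137, 138, 137, 136, 131, 127, 119, 116, 114]
284 [122, 125, 128, 128, 126, 136, 202, 242, 242, 242, 241, 242, 241, 242, 242, 242, 238, 155, 134, 136, 136, 136, 138, 130, 127, 119, 115, 116]
288 [201, 205, 205, 203, 201, 201, 203, 199, 198, 200, 202, 199, 199, 202, 205, 205, 201, 199, 197, 200, 200, 195, 193, 189, 190, 190, 190, 187]
[[76], [76], [76], [76], [76], [76], [76], [62], [51], [51], [52], [51], [51], [52], [51], [52], [50]]
```

```bash
python3 - <<'E'
from h import *
import pickle
c,im=pickle.load(open("w1.pkl","rb"))
print("cam",-np.array(c["R"]).T@c["t"],np.array(c["R"]).round(2).tolist())
P=ray(c,[(310.5,165.5),(310.1,190),(309.2,259.5),(309.1,278.3)],.065);print(P.round(4).tolist())
d=P[2]-P[0];print("plain len",np.linalg.norm(d),"yaw",np.degrees(np.arctan2(d[1],d[0])),"to notch",np.linalg.norm(P[3]-P[0]))
d/=np.linalg.norm(d);mid=P[2]-.021*d;print("mid",mid,"yaw tool",np.arctan2(d[1],d[0])+np.pi/2)
print(proj(c,[[.5859,-.2249,.1963]]))
E
```

```text
cam [ 0.54368268 -0.1599712   0.33908222] [[0.84, 0.54, -0.0], [0.51, -0.8, 0.3], [0.16, -0.25, -0.95]]
[[0.5664, -0.2152, 0.065], [0.5769, -0.2327, 0.065], [0.6097, -0.2868, 0.065], [0.6194, -0.3026, 0.065]]
plain len 0.08366327444128449 yaw -58.87077148172018 to notch 0.10222567546103455
mid [ 0.59880091 -0.26881732  0.065     ] yaw tool 0.5433075312496987
[[325.0704797 265.9238304]]
```

```bash
python3 - <<'E'
from h import *
R=Ro.from_euler("xyz",[np.pi,0,.543])
plan(np.array([.5859,-.2474,.09]),R,4,.45)
E
```

```text
[0.45, -0.04, 0.08, 0.44, -0.01, 0.0, 0.03],
[0.45, -0.05, 0.08, 0.45, -0.0, 0.0, 0.03],
[0.45, -0.04, 0.08, 0.44, -0.01, 0.0, 0.03],
[0.45, -0.04, 0.07, 0.44, -0.0, 0.01, 0.04],
```

servo_tool([
  [[0.45,-0.04,0.08,0.44,-0.01,0,0.03],[0.45,-0.05,0.08,0.45,0,0,0.03],[0.45,-0.04,0.08,0.44,-0.01,0,0.03],[0.45,-0.04,0.07,0.44,0,0.01,0.04],[0.45,0,0,0,0,0,0]],
])

```text
clock: 2.33
tool_pos: [0.5829, -0.2519, 0.088]
tool_rot: [3.141, 0.0, 0.531]
ft_force: [0.3, -0.2, 0.8]
gripper_width: 0.0384
```

```bash
python3 - <<'E'
from h import *
from workcell import viewer,read_state
s=read_state();c=viewer.calibration("wrist");im=viewer.read_camera("wrist");print(s["tool_pos"],s["tool_rot"],s["gripper_width"])
# predicted plate top outline
m=np.array([.5988,-.2688]);a=np.radians(-58.87);d=np.array([np.cos(a),np.sin(a)]);n=np.array([-d[1],d[0]])
Q=[(*(m+x*d+y*n),.065) for x,y in((-55,-5),(-55,5),(21,5),(21,-5)) for x,y in[(x/1000,y/1000)]]
p=proj(c,Q);print(p.round(1))
cv2.imwrite("pics/w2raw.png",im);cv2.polylines(im,[np.round(p*8).astype(int)],True,(0,255,0),1,cv2.LINE_AA,3);cv2.imwrite("pics/w2.png",im)
plan(np.array([.5859,-.2474,.039]),Ro.from_euler("xyz",[np.pi,0,.543]),2,.45)
E
```

```text
[ 0.58290138 -0.25186094  0.08799618] [3.14098513e+00 2.02762194e-04 5.30859716e-01] 0.038374511575886096
[[324.  184.4]
 [344.2 184.2]
 [343.5 315.4]
 [325.6 315.6]]
[0.45, 0.04, -0.02, 0.42, 0.01, -0.0, -0.03],
[0.45, 0.03, -0.03, 0.42, 0.0, -0.0, -0.04],
```

View pics/w2.png

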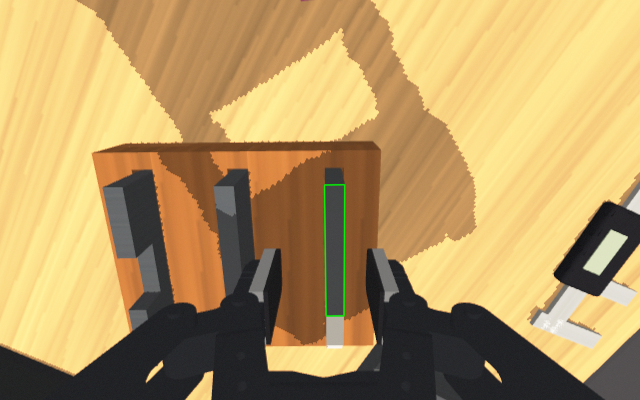

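The outline fits: the plate spans (324–344, 184–316) with the frosted part below it. The end of the blank is about 2 cm clear of the left finger. Now I'll descend and close.

servo_tool([
  [[0.45,0.04,-0.02,0.42,0,0,-0.03],[0.45,0.03,-0.03,0.42,0,0,-0.04],[0.45,0,0,0,0,0,0]],
])

```text
clock: 2.75
tool_pos: [0.5875, -0.2493, 0.0427]
tool_rot: [3.134, -0.004, 0.541]
ft_force: [0.7, -0.5, 0.2]
gripper_width: 0.0382
```

servo_tool([
  [[0.45,0,-0.04,0.06,0.03,0,0],[0.45,0,0,0,0,0,0],[0,0,0,0,0,0,0],[0,0,0,0,0,0,0],[0,0,0,0,0,0,0],[0,0,0,0,0,0,0]],
], newtons=80)

```text
clock: 3.5
tool_pos: [0.5876, -0.2483, 0.0433]
tool_rot: [3.135, -0.006, 0.541]
ft_force: [0.7, 0.1, -1.6]
gripper_width: 0.0082
```

The grip is higher than planned (TCP z 0.043). I'll re-grip about 4 mm deeper.

servo_tool([
  [[0.25,0,0,0,0,0,0],[0.25,0,0,0.06,0.03,0,0],[0.25,0,-0.02,0.06,0,0,0],[0.25,0,0,0,0,0,0]],
], newtons=80)

```text
clock: 4.0
tool_pos: [0.5872, -0.2472, 0.0355]
tool_rot: [3.141, -0.006, 0.541]
ft_force: [-0.7, -0.3, 0.1]
gripper_width: 0.0218
```

servo_tool([
  [[0.25,0,0,-0.05,0,0,0],[0.25,0,0,0,0,0,0]],
], newtons=80)

```text
clock: 4.25
tool_pos: [0.5872, -0.2473, 0.0388]
tool_rot: [3.141, -0.006, 0.541]
ft_force: [-0.4, 0.3, 0.1]
gripper_width: 0.0212
```

servo_tool([
  [[0,0,0,0,0,0,0],[0,0,0,0,0,0,0],[0,0,0,0,0,0,0],[0,0,0,0,0,0,0],[0,0,0,-0.2,0,0,0],[0,0,0,-0.4,0,0,0],[0,0,0,-0.6,0,0,0],[0,0,0,-0.6,0,0,0],[0,0,0,-0.6,0,0,0],[0,0,0,0,0,0,0]],
], newtons=80)

```text
clock: 5.5
tool_pos: [0.5852, -0.247, 0.1893]
tool_rot: [-3.14, -0.005, 0.541]
ft_force: [0.5, -0.5, -5.0]
gripper_width: 0.0085
```

```bash
python3 - <<'E'
from h import *
from workcell import viewer,read_state
import pickle
s=read_state();c=viewer.calibration("wrist");w=viewer.read_camera("wrist")
S=viewer.calibration("scene");im=viewer.read_camera("scene")
print(s["tool_pos"],s["tool_rot"],s["gripper_width"],s["ft_force"],s["qpos"])
pickle.dump((s,c,w,S,im),open("w3.pkl","wb"))
a=cv2.resize(im[180:330,170:330],(426,400),interpolation=cv2.INTER_CUBIC)
b=cv2.resize(w[:,160:480],(320,400));cv2.imwrite("pics/w3.png",np.hstack([a,b]))
E
```

```text
[ 0.58522375 -0.24696094  0.18934852] [-3.14015531 -0.00489584  0.54067436] 0.008467986480054408 [ 0.49929708 -0.54028634 -5.04633122] [-0.49591153  0.54709258  1.37085433  0.00526167  1.22239449 -1.03838263]
```

View pics/w3.png

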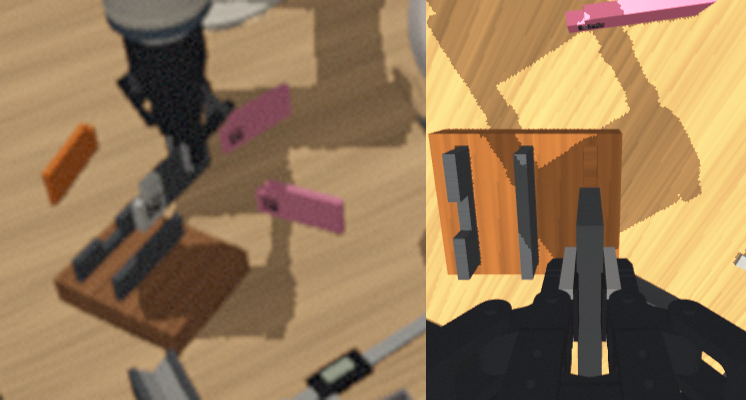

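The plate is out of the slot and held: 5 N of weight, with the code facing the far camera, and the other plates unmoved. I'll now refine the magnifier pose with a mask-based fit on the clean first images and check the in-hand pose.

```bash
cat > mag.py <<'E'
from h import *
from workcell import viewer
from scipy.optimize import minimize
th=np.linspace(0,2*np.pi,90)
def ax(yaw,tilt):
    z=np.array([np.sin(tilt)*np.cos(yaw),np.sin(tilt)*np.sin(yaw),np.cos(tilt)]);y=np.array([-np.sin(yaw),np.cos(yaw),0]);return np.cross(y,z),y,z
K=8
views=[]
for n,(u0,u1,v0,v1) in(("top",(262,348,124,184)),("scene",(314,394,150,232))):
    im=cv2.imread(f"pics/{n}0.png")[v0:v1,u0:u1]; sat=cv2.cvtColor(im,cv2.COLOR_BGR2HSV)[:,:,1]/255.
    val=im.max(2)/255.
    m=np.clip((.28-sat)/.1+.5,0,1)*(val>.45)
    w=np.ones_like(m); c=viewer.calibration(n)
    V,U=np.mgrid[v0:v1,u0:u1]
    if n=="top": w[((U-301)**2+(V-128)**2<27**2)|((U>335)&(V<152))]=0
    views.append((n,c,u0,v0,m,w))
def render(p,c,u0,v0,sh):
    x,y,z=ax(p[3],p[4]);big=np.zeros((sh[0]*K,sh[1]*K),np.uint8)
    def pr(r,k): return ((proj(c,p[:3]+r*(np.cos(th)[:,None]*x+np.sin(th)[:,None]*y)+k*z)-[u0,v0]+.5)*K).astype(np.float32)
    h=cv2.convexHull(np.vstack([pr(.088,-.015),pr(.088,.015)]));cv2.fillConvexPoly(big,h.astype(np.int32),255)
    _,q=cv2.intersectConvexConvex(pr(.065,-.015),pr(.065,.015))
    if q is not None: cv2.fillConvexPoly(big,q.astype(np.int32),0)
    return cv2.resize(big,sh[::-1],interpolation=cv2.INTER_AREA)/255.
def cost(p): return sum((w*(render(p,c,u,v,m.shape)-m)**2).sum() for n,c,u,v,m,w in views)+((p[4]-np.radians(50))/.03)**2
if __name__=="__main__":
    best=None
    for y0 in(-.2,0,.2,.4):
        p0=np.array([.667,.064,.289,y0,.873]);sim=np.vstack([p0]+[p0+d for d in np.diag([.01,.01,.01,.15,.03])])
        o=minimize(cost,p0,method="Nelder-Mead",options=dict(initial_simplex=sim,maxiter=500,xatol=1e-4,fatol=.01))
        print(o.x.round(4),round(o.fun,2),(o.x[:3]-.14*ax(o.x[3],o.x[4])[2]).round(4))
        if best is None or o.fun<best.fun: best=o
    for dy in(-.1,-.05,.05,.1): print(dy,round(min(cost(best.x+[0,0,0,dy,0]),9e9),2))
    np.save("mag.npy",best.x)
    out=[]
    for n,c,u,v,m,w in views:
        r=render(best.x,c,u,v,m.shape);im=np.dstack([m*w,r*0+.3*(w<1),r]);out.append(cv2.resize((im*255).astype(np.uint8),(400,300)))
    cv2.imwrite("pics/mag.png",np.hstack(out))
    print("foot",ray(views[0][1],[(301,128)],.01))
E
python3 mag.py
```

```text
[0.6693 0.0611 0.2922 0.17   0.8967] 466.67 [0.5615 0.0426 0.2048]
[0.6698 0.0609 0.2929 0.1771 0.8854] 467.04 [0.5631 0.0418 0.2043]
[0.6686 0.0617 0.2919 0.1684 0.8995] 465.92 [0.5606 0.0433 0.2048]
[0.6697 0.0609 0.2927 0.1731 0.8871] 466.59 [0.5628 0.0422 0.2043]
-0.1 538.26
-0.05 487.34
0.05 498.64
0.1 569.24
foot [[0.8175955  0.07843918 0.01      ]]
```

View pics/mag.png

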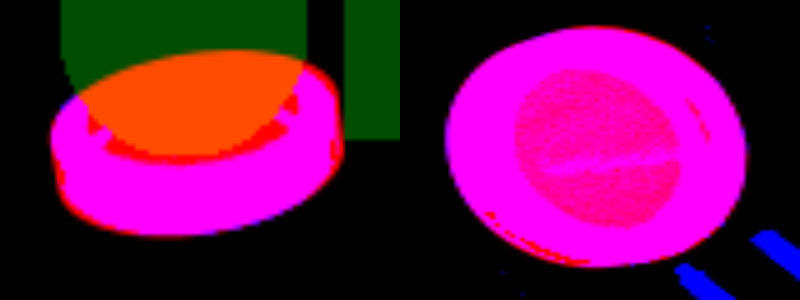

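The outer outline fits well in both views (the hole wasn't rendered). I'll refit with the interior ignored and tilt fixed at 50°, then compute the goal and check the in-hand pose.

```bash
cat > goal.py <<'E'
from h import *
# in-hand: plate frame in tool frame
Rt=Ro.from_euler("xyz",[3.141,-.006,.541]); pt=np.array([.5872,-.2473,.0388])
Rp=Ro.from_euler("z",np.radians(-58.87)); pp=np.array([.5988,-.2688,.040])
Rtp=Rt.inv()*Rp; ptp=Rt.inv().apply(pp-pt); ptp[0]=0
# flat contact: plate y exactly along tool x
M=Rtp.as_matrix(); y=np.array([1.,0,0]); x=M[:,0]-M[:,0]@y*y; x/=np.linalg.norm(x); Rtp=Ro.from_matrix(np.c_[x,y,np.cross(x,y)])
def goal(lens,yaw,tilt=np.radians(50)):
    z=np.array([np.sin(tilt)*np.cos(yaw),np.sin(tilt)*np.sin(yaw),np.cos(tilt)]);y=np.array([-np.sin(yaw),np.cos(yaw),0])
    Rg=Ro.from_matrix(np.c_[-y,z,-np.cross(y,z)]); F=lens-.14*z
    mid=F-Rg.apply([.036,.005,-.005]); R=Rg*Rtp.inv(); return mid-R.apply(ptp),R,F
E
python3 - <<'E'
import mag; from goal import *; import pickle
p0=np.load("mag.npy");p0[4]=np.radians(50)
for i,(n,c,u,v,m,w) in enumerate(mag.views):
    x,y,z=mag.ax(p0[3],p0[4])
    for k in(-.015,.015):
        h=proj(c,p0[:3]+.072*(np.cos(mag.th)[:,None]*x+np.sin(mag.th)[:,None]*y)+k*z)-[u,v]
        cv2.fillConvexPoly(w,np.round(h).astype(np.int32),0)
g=lambda q:mag.cost(np.r_[q,np.radians(50)])
sim=np.vstack([p0[:4]]+[p0[:4]+d for d in np.diag([.01,.01,.01,.1])])
o=mag.minimize(g,p0[:4],method="Nelder-Mead",options=dict(initial_simplex=sim,maxiter=500))
print(o.x.round(4),o.fun,[round(g(o.x+[0,0,0,d]),1) for d in(-.1,-.05,.05,.1)])
q=o.x; np.save("mag.npy",q)
print("ptp",ptp.round(4),"Rtp",Rtp.as_rotvec().round(3))
P,R,F=goal(q[:3],q[3]);print("goal",P.round(4),R.as_euler("xyz").round(3),"focus",F.round(4))
s,c,w,S,im=pickle.load(open("w3.pkl","rb"))
Rc=Ro.from_euler("xyz",s["tool_rot"])
Q=np.array([(-.055,-.005,.025),(-.055,.005,.025),(-.055,.005,-.025),(-.055,-.005,-.025)])
print(proj(c,s["tool_pos"]+Rc.apply(ptp+Rtp.apply(Q))).round(1), "seen approx (314..338,226),(315..335,188)")
st=plan(P+[0,0,0],R,10,0)
E
```

```text
[0.6703 0.0605 0.2938 0.1844] 246.06690503652442 [np.float64(330.5), np.float64(272.2), np.float64(277.2), np.float64(345.4)]
ptp [ 0.      0.0244 -0.0012] Rtp [-2.221e+00 -2.221e+00 -1.000e-03]
goal [0.5477 0.0991 0.2035] [ 3.141 -0.698  0.184] focus [0.5649 0.0409 0.2038]
[[311.7 225.4]
 [339.5 225.4]
 [335.1 187.3]
 [315.  187.3]] seen approx (314..338,226),(315..335,188)
[0, 0.24, -0.52, -0.03, -0.08, 0.4, 0.19],
[0, 0.23, -0.54, -0.01, -0.07, 0.39, 0.2],
[0, 0.21, -0.54, -0.01, -0.08, 0.39, 0.19],
[0, 0.2, -0.54, -0.0, -0.07, 0.4, 0.2],
[0, 0.17, -0.55, 0.0, -0.08, 0.39, 0.19],
[0, 0.16, -0.56, 0.01, -0.07, 0.4, 0.2],
[0, 0.13, -0.57, 0.01, -0.08, 0.39, 0.19],
[0, 0.12, -0.56, 0.01, -0.07, 0.4, 0.2],
[0, 0.09, -0.57, 0.02, -0.08, 0.39, 0.19],
[0, 0.08, -0.58, 0.0, -0.07, 0.4, 0.2],
```

In-hand pose confirmed to within about 2 px. I'll rotate fully while pulled back from the ring, then slide in.

```bash
python3 - <<'E'
from goal import *
q=np.load("mag.npy");P,R,F=goal(q[:3],q[3])
P=P+[0,0,-.001]
plan(P+[-.06,-.14,0],R,7,0)
E
```

```text
[0, 0.06, -0.54, -0.04, -0.11, 0.56, 0.28],
[0, 0.03, -0.53, -0.04, -0.1, 0.57, 0.28],
[0, 0.01, -0.54, -0.05, -0.11, 0.56, 0.27],
[0, -0.01, -0.54, -0.06, -0.11, 0.57, 0.28],
[0, -0.03, -0.54, -0.07, -0.11, 0.56, 0.28],
[0, -0.05, -0.53, -0.08, -0.1, 0.57, 0.28],
[0, -0.06, -0.53, -0.1, -0.11, 0.56, 0.28],
```

servo_tool([
  [[0,0.06,-0.3,-0.04,-0.05,0.3,0.15],[0,0.03,-0.53,-0.04,-0.1,0.57,0.28],[0,0.01,-0.54,-0.05,-0.11,0.56,0.27],[0,-0.01,-0.54,-0.06,-0.11,0.57,0.28],[0,-0.03,-0.54,-0.07,-0.11,0.56,0.28],[0,-0.05,-0.53,-0.08,-0.1,0.57,0.28],[0,-0.06,-0.53,-0.1,-0.11,0.56,0.28],[0,0,0,0,0,0,0]],
])

```text
clock: 6.6
tool_pos: [0.4888, -0.0547, 0.1921]
tool_rot: [-3.13, -0.619, 0.211]
ft_force: [1.0, -0.2, -4.8]
gripper_width: 0.0082
```

```bash
python3 - <<'E'
from goal import *
from workcell import read_state
s=read_state();print(s["tool_pos"],s["tool_rot"],s["gripper_width"],s["ft_force"],s["qpos"].round(2))
q=np.load("mag.npy");P,R,F=goal(q[:3],q[3]);plan(P+[0,0,-.001],R,6,0)
E
```

```text
[ 0.48881501 -0.05472107  0.19208148] [-3.13030312 -0.61890635  0.21080016] 0.008189889297345624 [ 1.02953792 -0.24521548 -4.84762127] [-0.51  0.25  2.18  1.09  0.46 -1.67]
[0, 0.22, -0.38, 0.13, -0.03, 0.08, 0.02],
[0, 0.22, -0.39, 0.12, -0.02, 0.07, 0.02],
[0, 0.21, -0.38, 0.13, -0.03, 0.08, 0.02],
[0, 0.21, -0.39, 0.13, -0.03, 0.07, 0.02],
[0, 0.21, -0.38, 0.13, -0.02, 0.08, 0.02],
[0, 0.2, -0.39, 0.13, -0.03, 0.07, 0.02],
```

servo_tool([
  [[0,0.2,-0.3,0.12,-0.03,0.08,0.02],[0,0.22,-0.39,0.12,-0.02,0.07,0.02],[0,0.21,-0.38,0.13,-0.03,0.08,0.02],[0,0.21,-0.39,0.13,-0.03,0.07,0.02],[0,0,0,0,0,0,0]],
])

```text
clock: 7.22
tool_pos: [0.5296, 0.0437, 0.1946]
tool_rot: [-3.141, -0.663, 0.194]
ft_force: [-0.3, -0.3, -4.9]
gripper_width: 0.0083
```

```bash
python3 - <<'E'
from goal import *
from workcell import read_state
s=read_state();print(s["tool_pos"],s["tool_rot"],s["gripper_width"],s["ft_force"],s["qpos"].round(2))
q=np.load("mag.npy");P,R,F=goal(q[:3],q[3]);print(P);plan(P+[0,0,-.001],R,3,0)
E
```

```text
[0.52956373 0.0437038  0.19464834] [-3.14085583 -0.6627236   0.19433151] 0.008263886206768689 [-0.3191405  -0.27587354 -4.8894531 ] [-0.17  0.28  2.16  1.29  0.23 -1.58]
[0.5476841  0.09909061 0.20350014]
[0, 0.15, -0.28, 0.06, -0.01, 0.07, 0.01],
[0, 0.15, -0.29, 0.07, -0.02, 0.07, 0.02],
[0, 0.15, -0.28, 0.06, -0.01, 0.06, 0.01],
```

Joint 5 is nearing its lower limit (0.23, minimum 0.12). Turning the plate about the lens axis is free, so I'll hold it turned 20° in its own plane, which keeps the wrist clear of the limit.

```bash
cat >> goal.py <<'E'
def goal2(deg):
    q=np.load("mag.npy");P,R,F=goal(q[:3],q[3]);n=R.apply([1,0,0]);T=Ro.from_rotvec(n*np.radians(deg))
    return F+T.apply(P-F)+[0,0,-.001],T*R,F
E
python3 - <<'E'
from goal import *
P,R,F=goal2(20);print(P);plan(P,R,4,0)
E
```

```text
[0.53568013 0.09182627 0.21815081]
[0, 0.11, -0.19, -0.04, 0.49, 0.05, 0.0],
[0, 0.11, -0.2, -0.02, 0.49, 0.05, 0.0],
[0, 0.11, -0.19, -0.0, 0.49, 0.06, 0.01],
[0, 0.11, -0.2, 0.01, 0.49, 0.05, -0.0],
```

servo_tool([
  [[0,0.11,-0.19,-0.04,0.49,0.05,0],[0,0.11,-0.2,-0.02,0.49,0.05,0],[0,0.11,-0.19,0,0.49,0.06,0],[0,0.11,-0.2,0.01,0.49,0.05,0],[0,0,0,0,0,0,0]],
])

```text
clock: 7.85
tool_pos: [0.5344, 0.0895, 0.215]
tool_rot: [-2.788, -0.688, 0.191]
ft_force: [0.2, 0.1, -5.0]
gripper_width: 0.0087
```

```bash
python3 - <<'E'
from goal import *
from workcell import read_state
s=read_state();print(s["tool_pos"],s["tool_rot"],s["gripper_width"],s["ft_force"],s["qpos"].round(2))
P,R,F=goal2(20);print(P);plan(P,R,2,0)
E
```

```text
[0.53440396 0.08954996 0.21503498] [-2.7880262  -0.68844781  0.19092705] 0.008710587517081888 [ 0.17222886  0.10261336 -5.01156848] [-0.34  0.32  2.08  1.2   0.7  -1.61]
[0.53568013 0.09182627 0.21815081]
[0, 0.03, -0.02, -0.0, -0.03, 0.03, 0.0],
[0, 0.02, -0.02, -0.01, -0.02, 0.03, 0.01],
```

Now within 4 mm and 0.6°. One small correction, then a visual check.

servo_tool([
  [[0,0.05,-0.04,-0.01,-0.04,0.05,0],[0,0,0,0,0,0,0],[0,0,0,0,0,0,0]],
])

```text
clock: 8.22
tool_pos: [0.5347, 0.0911, 0.2171]
tool_rot: [-2.798, -0.694, 0.188]
ft_force: [0.0, 0.3, -4.8]
gripper_width: 0.0087
```

```bash
python3 - <<'E'
from goal import *
from workcell import read_state,viewer
s=read_state();P,R,F=goal2(20)
p=s["tool_pos"];Rc=Ro.from_euler("xyz",s["tool_rot"]);Rpl=Rc*Rtp;mid=p+Rc.apply(ptp);code=mid+Rpl.apply([.036,.005,-.005])
q=np.load("mag.npy");z=(q[:3]-F)/.14
print("tool err",(p-P).round(4),"code-focus",(code-F).round(4),"along",z@(q[:3]-code),"angle",np.degrees(np.arccos(Rpl.apply([0,1,0])@z)),s["ft_force"],s["clock"],np.abs(s["qvel"]).max())
fr=np.array([(x,.005,y) for x,y in((-.055,-.025),(-.055,.025),(.055,.025),(.055,-.025))])
sq=np.array([(x,.005,y) for x,y in((.025,-.016),(.047,-.016),(.047,.006),(.025,.006))])
out=[]
for n,(u0,u1,v0,v1) in(("top",(230,380,80,230)),("scene",(270,430,110,260))):
    c=viewer.calibration(n);im=viewer.read_camera(n);cv2.imwrite(f"pics/{n}f.png",im)
    k=400/(v1-v0);a=cv2.resize(im[v0:v1,u0:u1],(400,400),interpolation=cv2.INTER_CUBIC);sc=np.array([400/(u1-u0),k])
    for A,col in((fr,(0,255,0)),(sq,(0,0,255))):
        cv2.polylines(a,[np.round((proj(c,mid+Rpl.apply(A))+.5-[u0,v0])*sc*8).astype(int)],True,col,1,cv2.LINE_AA,3)
    m=((proj(c,[F,q[:3]])+.5-[u0,v0])*sc).astype(int);cv2.line(a,tuple(map(int,m[0])),tuple(map(int,m[1])),(255,255,0),1)
    out.append(a)
cv2.imwrite("pics/fin.png",np.hstack(out))
E
```

```text
tool err [-0.001  -0.0008 -0.001 ] code-focus [-0.001  -0.0008 -0.0019] along 0.14210098627399104 angle 0.25920630710177656 [ 0.04174463  0.28337463 -4.75727178] 8.225 0.008561883317270714
```

View pics/fin.png

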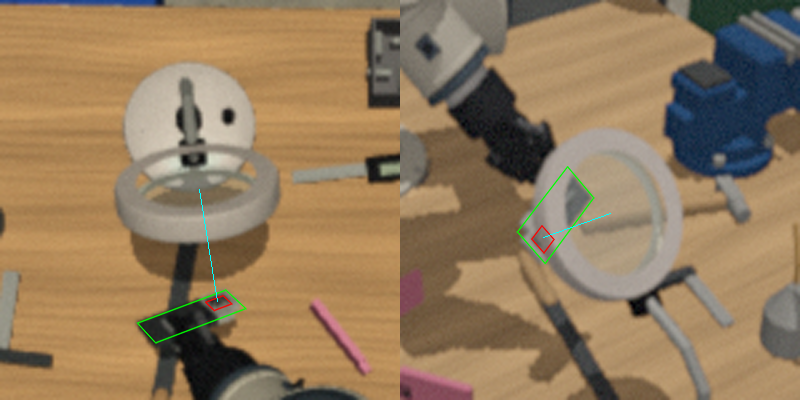

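In both views the plate and code match the prediction: code at about (219,302) in the top crop, with nothing else touching. Force is the 4.8 N of weight only. I'm handing in.

```bash
python3 -c "
from workcell import ticket,read_state
s=read_state();print(s['gripper_width'],s['clock']);print(ticket.hand_in())"
```

```text
0.008761281854668396 8.325
the job is handed in; nothing more can be done
None
```

I gripped the notched plate by its plain end with 80 N, lifted it out of the block, and handed in while holding it under the lens, code side up, at 8.3 s. The pads were about 20 mm clear of the frosted end.

**Last checks against my fitted magnifier pose:**
- The code was about 2 mm from the focus point, 142 mm in front of the lens, and facing it to within about 0.3°.
- The arm was still, and the force matched the plate's weight alone (4.8 N).
- In both fixed-camera views the plate lay where predicted, and nothing was touching it or the gripper.
- The other two plates were still in place after the lift. I did not look at them again after that.

**What was less certain or did not go to plan:**
- **Magnifier pose:** it comes from small images. Repeat fits differed by about 2° in its heading and about 5 mm in the focus height, so the true error may be larger than the figures above.
- **Grip:** the first grip sat too high, so I re-gripped about 4 mm lower before lifting.
- **Gripper opening:** it read 8–9 mm on the 10 mm plate throughout.
- **Plate angle:** I held the plate turned 20° about the lens axis, because joint 5 was nearing its lower limit. This does not change how squarely the code faces the lens.

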